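# Clamp the track in the jig and lock the bar with its pin

### The job

Press the red clamp bar of the track jig fully down over the piece of track, then take the loose lock pin from its rest and push it from the robot's side through the slotted blue fork and the eye of the bar, fully home until its collar meets the fork. The bar's slotted hinge has play, so the eye may lie off the middle of the fork's slot: feel for it gently rather than forcing the pin. Let go of the pin and leave the jar, the glue bottle and the wagon where they are.

Things in the scene. Friction and masses are not known exactly. Their poses are not given: they have to be found in the camera images.
- jig: Fixed track jig with an aluminium bed 90 (x) x 230 (y) x 12 mm and a fixed piece of track on it. Origin: centre of the bed's underside; z up, x away from the robot (yaw within 0.3 rad), y along the clamp bar from its hinge to the fork. The other jig points below are given in this frame.
- fork_slot (a point): Middle of the slot's mouth on the near face of the fork: jig x -18, y 60, z 55 mm. The fork is two blue upright cheeks 8 mm thick, x -18 to -10 and 10 to 18, y 38 to 82, tops at z 75. Through both runs a slot 30 mm long along y (45 to 75) and 13 mm high (z 48.5 to 61.5).
- bar_hinge (a point): Nominal middle of the clamp bar's hinge axis, which runs along jig x: jig x 0, y -85, z 55 mm. The red bar is 14 mm thick (x -7 to 7), 22 mm high and, shut, lies level along y between the cheeks (z 44 to 66). Black thumb tab at its free end, 22 x 34 mm, centred 188 mm from the hinge axis, upper face 20 mm above the bar's axis.
- bar_eye_nominal (a point): Nominal middle of the shut bar's round eye (11 mm wide, 1 mm chamfer, along jig x, 145 mm from the hinge axis): jig x 0, y 60, z 55 mm. The hinge sits on a stiff slide with play, so hinge, bar and real eye stand up to 10 mm either way along jig y from the points given, anew each time and unmeasured; z is true. About 8 N shifts the slide.
- clamp_bar (a joint): angle of the clamp bar in rad: 0 = fully down (level, at its stop), growing as its free end is raised; starts raised 0.45 to 0.9. A friction hinge keeps it where it is left; about 1 to 2 N on the thumb tab moves it.
- lock_pin: Loose lock pin, 40 g, lying level in its rest. Origin on its axis at the collar's front face; x towards the nose, z up. Steel shank 8 mm wide, x 0 to 52 mm, the last 5 mm tapering to a flat nose 5 mm wide; collar 18 mm wide, x -4 to 0; orange flat-sided grip behind it, x -30 to -4, 12 mm wide (y), 20 mm high.
- pin_nose (a point): the tip of the pin's nose, on the axis, 52 mm ahead of the collar's front face
- pin_rest: Fixed grey rest, base 110 x 34 x 6 mm, origin at the centre of its underside, x along the pin (yaw within 0.4 rad of straight away from the robot). The pin's collar face lies above the origin, its axis 36 mm up, in two open-topped notches at x 12 and 40 mm (walls to z 41); a 9 mm wide post stands under the grip. Lift the pin straight up.
- jar_red: bystander: small jar of red paint with a black lid, 26 x 26 x 34 mm, loose; origin at the centre of its underside
- glue_bottle: bystander: small white glue bottle with an orange spout, 30 x 31 x 100 mm, loose; origin at the centre of its underside
- wagon: bystander: grey model wagon, 28 x 111 x 26 mm, loose behind the jig; origin at the centre of its underside
There are look-alikes about, which are no part of the job. Leave any green look-alike of the lock_pin alone.

How it is judged:
By the outcome, as a careful person would: the job done as asked, in the order asked, and still so for the second after the job is handed in, with the robot touching nothing.
It also fails if it takes over 64 s, if anything falls off the work surface, if the arm or the gripper's body presses on something with over 40 N, if the wrist force passes 120 N, or if a joint passes its speed limit or range.

### The arm

A 6-joint arm with a two-finger parallel gripper is mounted at the origin on a cart in front of the work surface, level with it; the furniture and walls round the work are solid. World frame = base frame: x ahead of the robot, y to its left, z up, the work surface at z = 0. Lengths are in mm, angles in rad, forces in N, time in s.
With the tool pointing down it reaches from about 300 to 750 mm from the base axis. Payload 8.5 kg.
Tool frame: the origin (TCP) lies midway between the tips of the shut fingers; the grasp point (between the pads) lies 19 mm behind it; z points along the fingers, y is the line along which they close (so a half turn about z gives the same grasp; the last joint's range is limited). The gripper opens to 85 mm and grips with 20 to 120 N. Pads are 22 mm wide; open, the fingers measure 114 mm over their backs; the gripper's body (76 mm by 85 mm) begins 54 mm behind the grasp point. The pads swing forward as they close: fully open they stand 13 mm farther back than shut.
Start: joints at [-1.53, 0.381, 1.297, -0, 1.464, -0.215], TCP at [139.156, -532.086, 231.322] pointing down, gripper open.
Joint ranges: [-3.11, 3.11], [-0.89, 2.33], [0.22, 2.48], [-1.42, 4.56], [0.17, 2.85], [-2.88, 2.88]. Speed limits (rad/s): [2.39, 2.39, 3.14, 3.14, 3.14, 3.14].

### API

Orientations are given as a 3x3 rotation matrix whose columns are the frame's x, y, z axes.
In Python, from workcell import * gives the robot as it stands.
- The arm moves only by the tool step_arm, never from a script. Its arguments are lists of equal length, an entry for each row: "linear": the shift along the tool's x, y, z in mm, a list of three; "twist": the turn about the tool's z in degrees. A call has 1 to 8 rows; each row is the pose to reach, as a shift and turn from the pose commanded when the call began, along the tool's axes at that moment; what a row does not reach only later rows make up. A row lasts 1/10 s, in which the tool goes at most 50 mm and 8.59 degrees, less where a joint would pass 70% of its speed; a pose out of reach is approached as far as the arm can. A call with a gripper value outside its range is refused whole. "claw" is the opening, from 0 (shut) to 1 (fully open), set as the call begins (left out, the last holds). The fingers move at their own pace and stop on an object; "newtons" is the grip in N (left out, the last holds). Time passes only in rows, so rows that repeat a pose let the fingers close. It gives the time, the measured TCP pose, the force, the opening and the grip force at its end, in the units of the state.
- observe(): the state, without advancing time (a new reading comes with each control period).
- snapshot(name): name is "scene" or "top" or "wrist"; returns a dict with "image" (480x640x3 uint8, red, green, blue), "z_map" (480x640 float32, mm along the optical axis (not along the pixel's ray), 0 where there is no reading), "camera_matrix" (3x3 intrinsics, pixels), "origin" and "orientation" of the camera in the world; the wrist camera has in their place "hand_eye" (4x4, takes a point from camera to tool coordinates, whose origin is the TCP and whose axes are the flange's). Camera axes: x right, y up, looking along -z (the intrinsics and any distortion apply to the point x, -y, -z); pixel columns grow to the right and rows downward; lengths in mm; the calibration is good to about 2 mm. A picture is of the moment at which its call begins: read the wrist's pose just before it.
- job_done(): hands the job in; it is judged then, once.
The state is a dict: "clock": time; "qpos": joint angles; "joint_vel": joint speeds; "joint_efforts": joint torques, N m; "tool_pos": TCP position; "tool_rot": TCP orientation; "force": force on the tool from outside, world axes, zero at the start; "ft_torque": the same for the moment, N m; "gripper_width": finger opening in mm; "gripper_force": force on a finger pad.
Only numpy, scipy, OpenCV 4.12 (cv2) and the standard library are available. Lean on these libraries where they do the work, as an engineer would, in place of code of your own. Each camera call takes 0.05 s, during which the arm holds its last target. There are 200 camera calls.

## Working session

There is one attempt and no reset: what is moved stays moved. The work goes in short steps, Python scripts to look and compute and a tool call to move; the robot and the scene stay as the last step left them, time stands still between calls to the robot, and variables do not carry over. Pictures are saved under pics/ and viewed, at most 10 in all, crops included, and the job is handed in when it is done.

Besides the shell and the picture viewer there is one more tool, called after "Call:" by a JSON object that holds its "api" and its "payload". step_arm: Moves the arm, as the interface text tells. Its arguments: {"type":"object","properties":{"linear":{"type":"array"},"twist":{"type":"array"},"claw":{"type":"number"},"newtons":{"type":"number"}},"required":["linear","twist"]}

```bash
mkdir -p pics; cat > h.py <<'E'
from workcell import *
import numpy as np, cv2
def snap(n,fn=None):
    s=observe(); d=snapshot(n)
    if n=='wrist':
        T=np.eye(4);T[:3,:3]=np.array(s['tool_rot']).reshape(3,3);T[:3,3]=s['tool_pos']
        C=T@np.array(d['hand_eye'])
    else:
        C=np.eye(4);C[:3,:3]=np.array(d['orientation']).reshape(3,3);C[:3,3]=d['origin']
    K=np.array(d['camera_matrix']);z=d['z_map'];v,u=np.mgrid[0:480,0:640]
    P=np.stack([(u-K[0,2])/K[0,0]*z,-(v-K[1,2])/K[1,1]*z,-z],-1)@C[:3,:3].T+C[:3,3]
    P[z==0]=np.nan
    if fn: cv2.imwrite('pics/'+fn,d['image'][...,::-1])
    np.savez('last_'+n+'.npz',P=P,im=d['image'],C=C,K=K)
    return d['image'],P,C,K
E
python3 - <<'E'
from h import *
a=snap('scene')[0];b=snap('top')[0]
snap('wrist')
d=snapshot('top');print([k for k in d])
cv2.imwrite('pics/a.png',a[...,::-1]);cv2.imwrite('pics/b.png',b[...,::-1])
s=observe();print(s['clock'],s['tool_rot'],s['force'])
E
```

```text
['image', 'z_map', 'camera_matrix', 'origin', 'orientation']
0.2 [[ 9.67463168e-01  2.53011891e-01 -4.17835305e-05]
 [ 2.53011817e-01 -9.67462730e-01  9.41512297e-04]
 [ 1.97789798e-04 -9.21450196e-04 -9.99999556e-01]] [ 0.16482193 -0.28830126  0.29231138]
```

View pics/a.png

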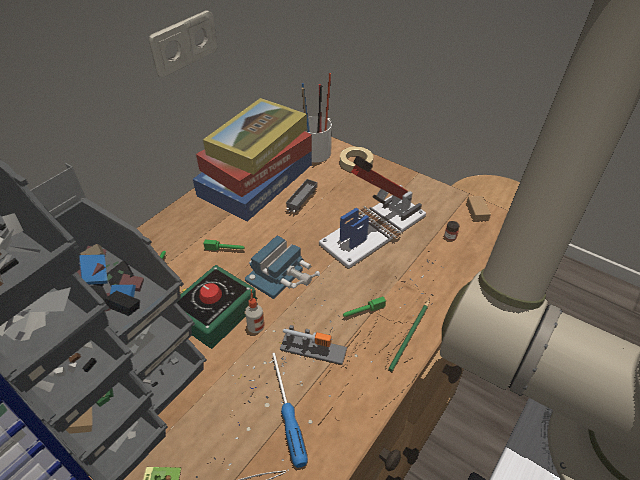

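View pics/b.png

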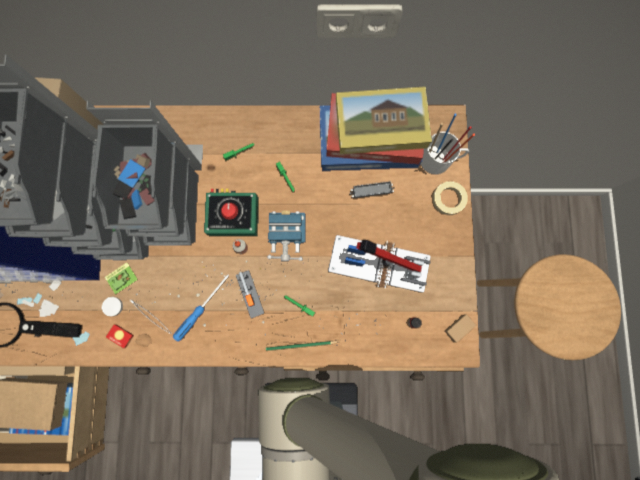

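The scene camera shows the jig at about (370,230), with its fork at (352,232). In the top view the jig is at (380,263), with the hinge on the right and the fork on the left. The grey rest holding the orange-gripped pin is at (250,293) in the top view. The green look-alikes are at (299,305), (286,177) and (238,151) in the top view. Only the orange-gripped pin with the steel shank in the grey rest fits the description.

```bash
python3 - <<'E'
from h import *
f=np.load('last_top.npz');P=f['P'];im=f['im'].astype(int);K=f['K'];C=f['C']
print('K',K.tolist(),'org',C[:3,3])
def box(u0,u1,v0,v1):
    m=np.zeros((480,640),bool);m[v0:v1,u0:u1]=1;return m
z=P[...,2]
def rect(m,n):
    q=P[m];r=cv2.minAreaRect(q[:,:2].astype(np.float32));print(n,m.sum(),'c',np.round(r[0],1),'size',np.round(r[1],1),'ang',round(r[2],2),'zmed',np.median(q[:,2]).round(1))
B=box(325,440,230,295)
print(np.nanmedian(z[box(340,400,300,340)]))
rect(B&(z>7)&(z<17)&(im.min(-1)>150),'bed')
rect(B&(im[...,2]>im[...,0]+30)&(z>68)&(z<82),'fork top')
red=B&(im[...,0]>im[...,1]+60)&(z>40)
rect(red,'bar')
q=P[red];o=q[np.argsort(q[:,1])];print(o[:5].round(),o[-5:].round())
tab=box(355,385,236,258)&(im.max(-1)<60)&(z>60);rect(tab,'tab')
Rr=box(230,268,268,320)
rect(Rr&(z>3)&(z<9),'restbase')
og=Rr&(im[...,0]>im[...,2]+80)&(im[...,0]>180);rect(og&(z>30),'grip')
sh=Rr&(z>32)&~og;rect(sh,'shank');print(P[sh].round()[::6].tolist())
print('jar',np.nanmean(P[box(410,420,318,327)],0),'glue',P[246,239],'wagon',P[190,372])
print('vise', np.nanmax(z[box(265,310,208,265)]), np.nanmax(z[box(230,250,238,255)]))
E
python3 - <<'E'
import cv2
a=cv2.imread('pics/b.png')
cv2.imwrite('pics/c.png',cv2.hconcat([cv2.resize(a[220:310,325:445],(400,300),interpolation=2),cv2.resize(a[255:330,220:320],(400,300),interpolation=2)]))
E
```

```text
K [[436.9584191386265, 0.0, 318.27493067579985], [0.0, 436.9584191386265, 243.1089697022916], [0.0, 0.0, 1.0]] org [ 422.76568946  -46.76316739 1039.86809873]
-0.7240480750652978
bed 1820 c [ 547.8 -182.6] size [230.  110.3] ang 77.66 zmed 11.7
fork top 111 c [ 560.6 -123.7] size [43.5 36.6] ang 77.92 zmed 74.5
bar 328 c [ 545.3 -190.8] size [154.   19.7] ang 80.85 zmed 129.6
[[ 533. -266.   62.]
 [ 528. -266.   64.]
 [ 530. -266.   65.]
 [ 535. -266.   66.]
 [ 526. -266.   65.]] [[ 556. -117.  191.]
 [ 565. -116.  186.]
 [ 561. -116.  186.]
 [ 563. -116.  186.]
 [ 559. -116.  186.]]
tab 160 c [ 557.4 -135.6] size [30. 21.] ang 77.1 zmed 204.0
restbase 413 c [474.2 127.3] size [117.   81.1] ang 2.67 zmed 5.5
grip 57 c [460.  118.6] size [25.2 11.8] ang 18.39 zmed 45.2
shank 148 c [485.6 127.8] size [81.8 21.6] ang 21.21 zmed 39.1
[[524.0, 142.0, 38.0], [519.0, 142.0, 40.0], [517.0, 140.0, 38.0], [514.0, 142.0, 39.0], [514.0, 128.0, 41.0], [512.0, 137.0, 41.0], [510.0, 146.0, 39.0], [507.0, 147.0, 44.0], [508.0, 134.0, 40.0], [505.0, 135.0, 39.0], [501.0, 135.0, 38.0], [499.0, 130.0, 37.0], [494.0, 130.0, 39.0], [492.0, 123.0, 38.0], [490.0, 126.0, 32.0], [487.0, 132.0, 39.0], [487.0, 118.0, 38.0], [485.0, 126.0, 35.0], [482.0, 127.0, 40.0], [480.0, 125.0, 37.0], [476.0, 127.0, 39.0], [473.0, 128.0, 44.0], [471.0, 128.0, 43.0], [462.0, 113.0, 39.0], [448.0, 112.0, 44.0]]
jar [ 411.14485527 -256.59427102   30.0485389 ] glue [579.82814593 140.93094212  66.85163711] wagon [ 726.50831787 -168.04728834   12.91084974]
vise 78.24675107965709 98.81591920209678
```

View pics/c.png

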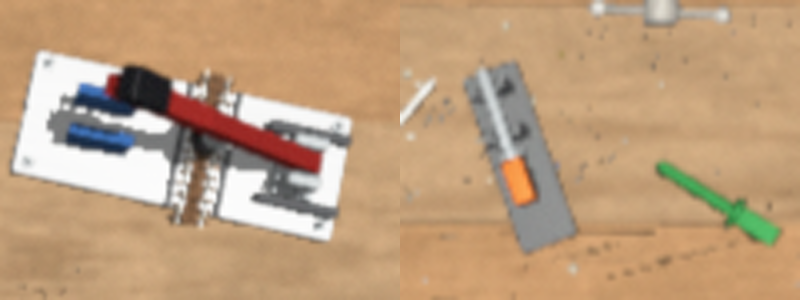

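The left crop shows the raised red bar with its black tab. The right crop shows the orange-gripped steel pin in its grey rest, with a green look-alike beside it to leave alone. The jig origin is about (547.8, -182.5) with yaw -12.3°, and the fork top centre agrees with that. First I'll move above the thumb tab.

Call:
{"api": "step_arm", "payload": {"linear": [[45, -25, -4], [90, -50, -8], [134, -74, -12], [178, -98, -16], [222, -122, -20], [266, -146, -20], [310, -170, -20], [350, -192, -20]], "twist": [4, 8, 12, 16, 20, 24, 27, 27], "claw": 0}}

```text
clock: 1.0
tool_pos: [430.4, -256.0, 251.4]
tool_rot: [[0.977, -0.215, 0.0], [-0.215, -0.977, -0.0], [0.0, 0.0, -1.0]]
force: [0.7, -1.5, -0.6]
gripper_width: -0.1
gripper_force: 0.0
```

```bash
cat >> h.py <<'E'
yaw=np.deg2rad(-12.3);J0=np.array([547.8,-182.5,0]);J=np.array([[np.cos(yaw),-np.sin(yaw),0],[np.sin(yaw),np.cos(yaw),0],[0,0,1]])
def jig(p): return (np.asarray(p)-J0)@J
def st():
    s=observe();R=np.array(s['tool_rot']).reshape(3,3);print('t',s['clock'],'tcp',np.round(s['tool_pos'],1),'jig',jig(s['tool_pos']).round(1),'yaw',np.rad2deg(np.arctan2(R[1,0],R[0,0])).round(2),'F jig',(np.array(s['force'])@J).round(1),'w',round(s['gripper_width'],1),round(s['gripper_force'],1),'q6',np.round(s['qpos'][5],2))
    return s,R
E
python3 - <<'E'
from h import *
s,R=st()
f=np.load('last_top.npz');P=f['P'];im=f['im'].astype(int)
m=np.zeros((480,640),bool);m[230:295,325:440]=1
j=jig(P);z=P[...,2]
tab=m&(im.max(-1)<60)&(z>120);q=j[tab];print('tab',np.nanmin(q,0),np.nanmax(q,0),np.nanmedian(q,0))
red=m&(im[...,0]>im[...,1]+60)&(z>60);q=j[red];q=q[q[:,1]>-70]
print(np.polyfit(q[:,1],q[:,2],1),np.arctan(np.polyfit(q[:,1],q[:,2],1)[0]))
for y in range(-70,40,15): 
    k=q[abs(q[:,1]-y)<5];print(y,k[:,2].mean().round(1),k[:,0].mean().round(1))
tt=j[tab];print(tt[::8].round().tolist())
E
```

```text
t 1.0 tcp [ 430.4 -256.   251.4] jig [-99.1 -96.9 251.4] yaw -12.44 F jig [ 1.  -1.3 -0.6] w -0.1 0.0 q6 1.01
tab [-11.17271667   4.72771033 128.56865354] [  9.53636338  62.88298476 212.46167608] [ -1.7227871   48.84651745 203.95125861]
[  0.9033862  145.49534479] 0.7346827819208374
-70 81.0 -1.9
-55 93.3 -0.7
-40 108.7 -1.2
-25 122.8 -1.2
-10 137.8 -0.9
5 151.9 -0.7
20 167.1 -0.9
35 189.6 -3.3
[[9.0, 60.0, 203.0], [8.0, 52.0, 210.0], [6.0, 50.0, 210.0], [3.0, 53.0, 212.0], [1.0, 60.0, 204.0], [4.0, 45.0, 205.0], [-1.0, 56.0, 208.0], [4.0, 40.0, 200.0], [-3.0, 56.0, 210.0], [2.0, 40.0, 199.0], [-5.0, 56.0, 211.0], [0.0, 40.0, 200.0], [-7.0, 55.0, 210.0], [-2.0, 39.0, 201.0], [-9.0, 56.0, 207.0], [-4.0, 41.0, 199.0], [-10.0, 54.0, 208.0], [-5.0, 38.0, 196.0], [-10.0, 44.0, 205.0], [-9.0, 39.0, 196.0], [-7.0, 5.0, 131.0]]
```

Call:
{"api": "step_arm", "payload": {"linear": [[24, -35, 0], [48, -70, 0], [74, -108, 0], [99, -144, 0], [99, -144, 15], [99, -144, 28], [99, -144, 28]], "twist": [0, 0, 0, 0, 0, 0, 0]}}

```text
clock: 1.7
tool_pos: [556.1, -137.7, 221.5]
tool_rot: [[0.977, -0.213, -0.004], [-0.213, -0.977, 0.002], [-0.004, -0.001, -1.0]]
force: [0.5, 0.7, 0.2]
gripper_width: 0.1
gripper_force: 0.0
```

Call:
{"api": "step_arm", "payload": {"linear": [[0, -3, 14], [0, -8, 28], [0, -17, 42], [0, -24, 52], [0, -32, 63], [0, -38, 73], [0, -43, 83], [0, -47, 93]], "twist": [0, 0, 0, 0, 0, 0, 0, 0]}}

```text
clock: 2.5
tool_pos: [566.9, -91.9, 129.7]
tool_rot: [[0.977, -0.214, 0.0], [-0.214, -0.977, 0.0], [0.0, -0.0, -1.0]]
force: [0.5, -0.0, 0.1]
gripper_width: -0.1
gripper_force: 0.4
```

Call:
{"api": "step_arm", "payload": {"linear": [[0, -4, 10], [0, -7, 20], [0, -10, 30], [0, -12, 38], [0, -14, 44], [0, -15, 49], [0, -15, 53], [0, -15, 53]], "twist": [0, 0, 0, 0, 0, 0, 0, 0]}}

```text
clock: 3.3
tool_pos: [569.8, -77.7, 76.9]
tool_rot: [[0.977, -0.214, -0.001], [-0.214, -0.977, 0.0], [-0.001, -0.0, -1.0]]
force: [0.1, 0.6, 0.7]
gripper_width: 0.1
gripper_force: 0.0
```

```bash
python3 - <<'E'
from h import *
st()
E
```

```text
t 3.3 tcp [569.8 -77.7  76.9] jig [ -0.9 107.1  76.9] yaw -12.35 F jig [-0.1  0.6  0.7] w 0.1 0.0 q6 1.44
```

Call:
{"api": "step_arm", "payload": {"linear": [[0, 0, 1], [0, 0, 2], [0, 0, 3], [0, 0, 3.5], [0, 0, 3.5]], "twist": [0, 0, 0, 0, 0]}}

```text
clock: 3.8
tool_pos: [570.1, -77.7, 74.0]
tool_rot: [[0.977, -0.214, 0.001], [-0.214, -0.977, 0.0], [0.001, -0.0, -1.0]]
force: [0.4, 1.4, 2.0]
gripper_width: 0.5
gripper_force: 1.2
```

```bash
python3 - <<'E'
from h import *
st()
im,P,C,K=snap('top')
im=im.astype(int);j=jig(P);m=np.zeros((480,640),bool);m[230:295,325:440]=1
red=m&(im[...,0]>im[...,1]+60);q=j[red]
print('bar z',np.percentile(q[:,2],[5,50,95]),np.percentile(q[:,1],[0,1,99,100]))
E
```

```text
t 3.8 tcp [570.1 -77.7  74. ] jig [ -0.6 107.2  74. ] yaw -12.34 F jig [0.1 1.5 2. ] w 0.5 1.2 q6 1.44
bar z [nan nan nan] [nan nan nan nan]
```

Call:
{"api": "step_arm", "payload": {"linear": [[0, 0, 0.5], [0, 0, 1], [0, 0, 1.5], [0, 0, 2], [0, 0, 2]], "twist": [0, 0, 0, 0, 0]}}

```text
clock: 4.35
tool_pos: [570.3, -77.4, 72.3]
tool_rot: [[0.977, -0.214, 0.001], [-0.214, -0.977, 0.0], [0.001, -0.001, -1.0]]
force: [1.1, 3.4, 6.0]
gripper_width: -0.0
gripper_force: 3.3
```

```bash
python3 - <<'E'
from h import *
st()
im,P,C,K=snap('top')
im=im.astype(int);j=jig(P);m=np.zeros((480,640),bool);m[230:295,325:440]=1
red=m&(im[...,0]>im[...,1]+60)&np.isfinite(P[...,2]);q=j[red]
print('bar z',np.percentile(q[:,2],[5,50,95]),np.percentile(q[:,1],[0,1,99,100]),np.polyfit(q[:,1],q[:,2],1))
E
```

```text
t 4.35 tcp [570.3 -77.4  72.3] jig [ -0.4 107.4  72.3] yaw -12.34 F jig [0.3 3.6 6. ] w -0.0 3.3 q6 1.45
bar z [61.32651556 65.09585682 67.89672642] [-86.35336429 -84.7632922   22.00260172  23.64624498] [4.6632214e-03 6.4249897e+01]
```

Call:
{"api": "step_arm", "payload": {"linear": [[0, 1, 0.5], [0, 1.5, 1], [0, 1.5, 2], [0, 1.5, 3], [0, 1.5, 3]], "twist": [0, 0, 0, 0, 0]}}

```text
clock: 4.9
tool_pos: [570.4, -78.4, 70.0]
tool_rot: [[0.977, -0.214, 0.003], [-0.214, -0.977, 0.001], [0.002, -0.001, -1.0]]
force: [0.5, 6.6, 11.5]
gripper_width: 0.2
gripper_force: 6.1
```

```bash
python3 - <<'E'
from h import *
st()
E
```

```text
t 4.9 tcp [570.4 -78.4  70. ] jig [-1.000e-01  1.066e+02  7.000e+01] yaw -12.34 F jig [-0.9  6.6 11.5] w 0.2 6.1 q6 1.44
```

The force rises linearly from z≈75, the nominal tab height, so the bar is on its stop. I'll lift off and measure.

Call:
{"api": "step_arm", "payload": {"linear": [[0, 0, -6], [0, 0, -40], [-20, -20, -80], [-50, -45, -100], [-80, -75, -100], [-105, -105, -100], [-128, -140, -100], [-145, -175, -100]], "twist": [0, 0, 0, 0, 0, 0, 0, 0], "claw": 0.6}}

```text
clock: 5.7
tool_pos: [464.0, 123.8, 168.7]
tool_rot: [[0.977, -0.214, -0.001], [-0.214, -0.977, -0.001], [-0.001, 0.001, -1.0]]
force: [1.5, 0.5, -0.6]
gripper_width: 51.2
gripper_force: 0.0
```

```bash
python3 - <<'E'
from h import *
s,R=st()
im,P,C,K=snap('top','d.png')
im=im.astype(int);j=jig(P);m=np.zeros((480,640),bool);m[230:295,325:440]=1
ok=m&np.isfinite(P[...,2])
red=ok&(im[...,0]>im[...,1]+60);q=j[red]
print('bar z',np.percentile(q[:,2],[5,50,95]),np.percentile(q[:,1],[0,1,99,100]),np.polyfit(q[:,1],q[:,2],1))
t=ok&(im.max(-1)<70)&(P[...,2]>60)&(j[...,1]>80);q=j[t]
print('tab',t.sum(),q.min(0),q.max(0),np.median(q,0),'exp y 103')
snap('wrist','w.png')
a=cv2.imread('pics/d.png');w=cv2.imread('pics/w.png')
cv2.imwrite('pics/e.png',cv2.hconcat([cv2.resize(a[225:300,325:425],(400,300),interpolation=2),cv2.resize(w,(400,300))]))
E
```

```text
t 5.7 tcp [464.  123.8 168.7] jig [-147.1  281.4  168.7] yaw -12.37 F jig [ 1.3  0.8 -0.6] w 51.2 0.0 q6 1.8
bar z [60.73199088 65.2812578  68.21562946] [-85.96657497 -84.30812927  89.20065629  91.61985568] [-6.13772533e-03  6.42382531e+01]
tab 127 [-10.66512484  92.86752436  65.96120344] [  9.52115045 124.80578656  81.41840083] [ -1.65539006 109.38710176  74.13962537] exp y 103
```

View pics/e.png

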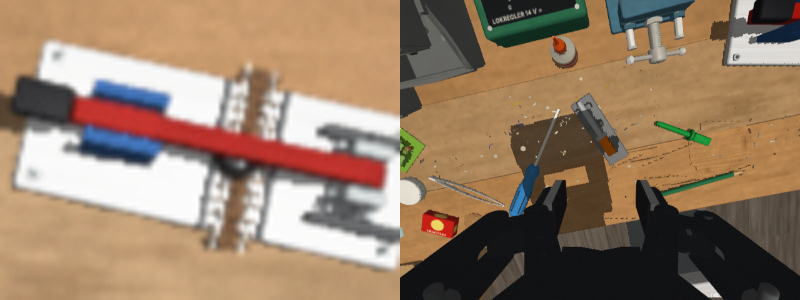

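The bar is level and down, and the tab centre sits at jig y≈109, so the eye should be near y≈66. The wrist view shows the pin and rest at about (600,130) in the panel. I'll measure the pin from the wrist.

```bash
cat > pin.py <<'E'
from h import *
s,R=st()
im,P,C,K=snap('wrist');im=im.astype(int);z=P[...,2]
reg=(abs(P[...,0]-480)<75)&(abs(P[...,1]-127)<40)
base=reg&(z>4)&(z<8.5)&(np.ptp(im,axis=-1)<40)
b=P[base]; r=cv2.minAreaRect(b[:,:2].astype(np.float32));print('base',len(b),np.round(r[0],1),np.round(r[1],1),r[2])
og=reg&(im[...,0]>im[...,2]*2)&(z>42)&(z<49);g=P[og];rg=cv2.minAreaRect(g[:,:2].astype(np.float32))
print('grip',len(g),np.round(rg[0],1),np.round(rg[1],1),rg[2],'z',np.median(g[:,2]))
hi=reg&(z>37)&(z<43)&(im[...,0]<im[...,2]*1.5);q=P[hi][:,:2]
d=q-np.array(rg[0])
for it in range(6):
    l=cv2.fitLine(q.astype(np.float32),cv2.DIST_HUBER,0,.01,.01).ravel();v=l[:2]*np.sign(l[0]);n=np.array([-v[1],v[0]]);e=(q-l[2:])@n;q=q[abs(e)<max(4.5,12-2*it)]
print('shank',len(q),'yaw',np.rad2deg(np.arctan2(v[1],v[0])),'ext from grip c',((q-np.array(rg[0]))@v).min().round(1),((q-np.array(rg[0]))@v).max().round(1),'grip off axis',(np.array(rg[0])-l[2:])@n)
allp=np.r_[q,g[:,:2]]
l=cv2.fitLine(allp.astype(np.float32),cv2.DIST_L2,0,.01,.01).ravel();v=l[:2]*np.sign(l[0]);print('all yaw',np.rad2deg(np.arctan2(v[1],v[0])))
t=np.array(s['tool_pos']);dl=np.array([*rg[0],30])-t;print('delta in tool axes to grip centre',(R.T@dl).round(1))
E
python3 pin.py
```

```text
t 5.8 tcp [463.7 125.8 168.7] jig [-147.9  283.3  168.7] yaw -12.1 F jig [ 0.1 -0.4 -1.1] w 51.2 0.0 q6 1.8
base 2554 [478.  126.9] [109.2  34.1] 21.012483596801758
grip 426 [462.3 120.7] [25.8 11.7] 20.387136459350586 z 46.38290140773205
shank 594 yaw 21.135887 ext from grip c 16.5 68.5 grip off axis 0.2739497276425027
all yaw 21.193054
delta in tool axes to grip centre [-1.000e-01  5.200e+00  1.387e+02]
```

Call:
{"api": "step_arm", "payload": {"linear": [[0, 5, 0], [0, 5, 20], [0, 5, 40], [0, 5, 60], [0, 5, 80], [0, 5, 100], [0, 5, 100]], "twist": [-8, -16, -24, -32, -33.3, -33.3, -33.3], "claw": 0.4}}

```text
clock: 6.55
tool_pos: [463.4, 116.7, 66.8]
tool_rot: [[0.934, 0.356, -0.005], [0.356, -0.934, -0.0], [-0.005, -0.001, -1.0]]
force: [0.1, -0.5, -0.3]
gripper_width: 33.6
gripper_force: 0.0
```

```bash
python3 pin.py
```

```text
t 6.55 tcp [463.4 116.7  66.8] jig [-146.2  274.4   66.8] yaw 20.88 F jig [ 0.2 -0.5 -0.3] w 33.6 0.0 q6 1.21
base 5016 [477.8 126.9] [109.7  34. ] 21.015745162963867
grip 997 [462.1 121.1] [26.3 11.7] 20.97602653503418 z 46.416514569069875
shank 1481 yaw 20.740732 ext from grip c 12.7 68.4 grip off axis 0.02504273265503798
all yaw 20.957039
delta in tool axes to grip centre [ 0.5 -4.5 36.8]
```

Call:
{"api": "step_arm", "payload": {"linear": [[0, -4, 0], [0, -4, 12], [0, -4, 24], [0, -4, 36], [0, -4, 46], [0, -4, 46], [0, -4, 46]], "twist": [0, 0, 0, 0, 0, 0, 0]}}

```text
clock: 7.3
tool_pos: [463.2, 121.6, 23.3]
tool_rot: [[0.934, 0.358, 0.001], [0.358, -0.934, -0.0], [0.001, 0.0, -1.0]]
force: [-0.5, 0.4, -0.7]
gripper_width: 34.1
gripper_force: 0.0
```

```bash
python3 - <<'E'
from h import *
s,R=st();print(R.T@(np.array([462.1,120.9,20])-s['tool_pos']))
E
```

```text
t 7.3 tcp [463.2 121.6  23.3] jig [-147.4  279.1   23.3] yaw 20.96 F jig [-0.6  0.2 -0.7] w 34.1 0.0 q6 1.21
[-1.30258096  0.29981778  3.34190764]
```

Now I'll close on the grip.

Call:
{"api": "step_arm", "payload": {"linear": [[-1, 0, 2], [-1, 0, 3], [-1, 0, 3], [-1, 0, 3], [-1, 0, 3], [-1, 0, 3], [-1, 0, 3], [-1, 0, 3]], "twist": [0, 0, 0, 0, 0, 0, 0, 0], "claw": 0, "newtons": 45}}

```text
clock: 8.1
tool_pos: [462.1, 121.2, 20.7]
tool_rot: [[0.934, 0.358, 0.001], [0.358, -0.934, -0.0], [0.001, 0.001, -1.0]]
force: [-2.0, -0.6, 8.3]
gripper_width: 11.4
gripper_force: 43.9
```

```bash
python3 - <<'E'
from h import *
st();st()
E
```

```text
t 8.1 tcp [462.1 121.2  20.7] jig [-148.4  278.5   20.7] yaw 20.96 F jig [-1.8 -1.   8.3] w 11.4 43.9 q6 1.21
t 8.1 tcp [462.1 121.2  20.7] jig [-148.4  278.5   20.7] yaw 20.96 F jig [-1.8 -1.   8.3] w 11.4 43.9 q6 1.21
```

Call:
{"api": "step_arm", "payload": {"linear": [[0, 0, -5], [0, 0, -15], [0, 0, -30], [0, 0, -50], [0, 0, -70], [0, 0, -80], [0, 0, -80]], "twist": [0, 0, 0, 0, 0, 0, 0]}}

```text
clock: 8.8
tool_pos: [462.5, 121.4, 101.2]
tool_rot: [[0.934, 0.358, 0.003], [0.358, -0.934, 0.0], [0.003, 0.001, -1.0]]
force: [0.3, 1.1, -1.3]
gripper_width: 11.0
gripper_force: 43.9
```

```bash
cat > held.py <<'E'
from h import *
s,R=st()
im,P,C,K=snap('wrist','held%d.png'%int(s['clock']*10));im=im.astype(int)
Q=(P-np.array(s['tool_pos']))@R   # tool coords
m=np.isfinite(Q[...,0])&(Q[...,0]>18)&(Q[...,0]<75)&(abs(Q[...,1])<12)&(Q[...,2]<8)&(Q[...,2]>-45)
q=Q[m];print('n',len(q),'xmax',q[:,0].max() if len(q) else 0)
for x in range(20,75,5):
    k=q[abs(q[:,0]-x)<2.5]
    if len(k): print(x,len(k),'y',k[:,1].min().round(1),k[:,1].max().round(1),'med',np.median(k[:,1]).round(1),'z top',np.percentile(k[:,2],[3,20,50]).round(1))
E
python3 held.py
```

```text
t 8.8 tcp [462.5 121.4 101.2] jig [-148.1  278.7  101.2] yaw 20.96 F jig [ 0.   1.1 -1.3] w 11.0 43.9 q6 1.21
n 2627 xmax 68.62668567808961
20 216 y -5.1 2.8 med -0.9 z top [-20.7 -19.8 -19.1]
25 238 y -5.0 2.7 med -1.3 z top [-20.4 -19.7 -19. ]
30 244 y -5.0 2.7 med -0.9 z top [-20.5 -19.8 -19.1]
35 238 y -4.9 2.7 med -1.3 z top [-20.3 -19.8 -19.1]
40 254 y -4.9 2.6 med -1.3 z top [-20.6 -19.8 -19.1]
45 265 y -4.8 3.0 med -0.9 z top [-20.7 -19.9 -19. ]
50 281 y -4.8 3.0 med -0.9 z top [-20.7 -19.7 -19.1]
55 279 y -4.8 2.9 med -0.9 z top [-20.5 -19.8 -19. ]
60 288 y -4.7 2.9 med -0.9 z top [-20.6 -19.8 -19.1]
65 266 y -4.7 2.8 med -0.9 z top [-20.4 -19.6 -18.7]
70 58 y -3.5 1.7 med -0.9 z top [-19.4 -18.6 -17.9]
```

The pin is level in the hand, with its axis about 16 mm above the TCP and its nose about 69 mm ahead. I'll carry it to the front of the fork.

Call:
{"api": "step_arm", "payload": {"linear": [[0, 0, -15], [-17, 32, -15], [-33, 64, -15], [-50, 96, -15], [-66, 128, -15], [-83, 160, -15], [-99, 189.5, -15], [-99, 189.5, -15]], "twist": [0, 5, 11, 17, 23, 29, 33.2, 33.2]}}

```text
clock: 9.65
tool_pos: [436.8, -94.1, 113.9]
tool_rot: [[0.976, -0.218, -0.001], [-0.218, -0.976, 0.0], [-0.001, 0.0, -1.0]]
force: [0.5, 0.3, -0.8]
gripper_width: 10.8
gripper_force: 44.1
```

Call:
{"api": "step_arm", "payload": {"linear": [[0, 0, 0], [0, 0, 0], [0, 0, 0]], "twist": [0, 0, 0]}}

```text
clock: 9.95
tool_pos: [437.2, -90.1, 114.6]
tool_rot: [[0.978, -0.21, -0.001], [-0.21, -0.978, 0.0], [-0.001, -0.0, -1.0]]
force: [0.2, -0.8, 0.3]
gripper_width: 11.1
gripper_force: 44.1
```

```bash
python3 held.py; python3 - <<'E'
from h import *
f=np.load('last_wrist.npz');P=f['P'];im=f['im'].astype(int);s=observe();R=np.array(s['tool_rot']).reshape(3,3)
Q=(P-np.array(s['tool_pos']))@R
ok=np.isfinite(P[...,2])
for nm,m in (('blue',ok&(im[...,2]>im[...,0]+30)&(jig(P)[...,2]>69)),('red',ok&(im[...,0]>im[...,1]+60)&(abs(jig(P)[...,2]-66)<5)),('tab',ok&(im.max(-1)<70)&(abs(jig(P)[...,2]-75)<5)&(jig(P)[...,1]>86)&(abs(jig(P)[...,0])<18)),('bed',ok&(im.min(-1)>130)&(abs(P[...,2]-12)<3))):
    if m.sum()<5: print(nm,m.sum());continue
    for q,fr in ((jig(P[m]),'jig'),(Q[m],'tool')):
        r=cv2.minAreaRect(q[:,:2].astype(np.float32));print(nm,fr,m.sum(),np.percentile(q,1,axis=0).round(1),np.percentile(q,99,axis=0).round(1),np.round(r[0],1),np.round(r[1],1),round(r[2],2))
E
ls pics
```

```text
t 9.95 tcp [437.2 -90.1 114.6] jig [-127.8   66.7  114.6] yaw -12.14 F jig [ 0.4 -0.8  0.3] w 11.1 44.1 q6 1.31
n 2599 xmax 67.99439750984199
20 216 y -4.9 2.9 med -1.0 z top [-20.3 -19.7 -19. ]
25 229 y -4.9 2.9 med -0.8 z top [-20.4 -19.7 -19. ]
30 251 y -4.8 2.8 med -1.2 z top [-20.5 -19.7 -19.1]
35 243 y -4.8 2.8 med -0.8 z top [-20.5 -19.8 -19. ]
40 254 y -4.7 2.7 med -1.0 z top [-20.5 -19.9 -19.2]
45 272 y -4.7 3.1 med -0.8 z top [-20.5 -19.8 -19. ]
50 274 y -4.7 3.1 med -0.8 z top [-20.5 -19.7 -19. ]
55 287 y -4.6 3.0 med -0.8 z top [-20.5 -19.8 -19. ]
60 291 y -4.6 3.0 med -0.8 z top [-20.6 -19.9 -19. ]
65 254 y -4.5 3.0 med -0.8 z top [-19.9 -19.2 -18.5]
70 28 y -3.4 1.8 med -0.8 z top [-19.3 -18.8 -18.1]
blue jig 2531 [-16.3  41.9  69.4] [  9.7 222.3  77.1] [ -2.4 132.4] [183.1  28.1] 89.96
blue tool 2531 [ 111.3 -155.4   37.5] [137.8  25.   45.2] [125.5 -65.5] [ 28.1 183.1] 0.2
red jig 10668 [ -5.1 -81.1  64.3] [ 8.5 90.8 68.2] [1.9 4. ] [180.5  14.9] 89.94
red tool 10668 [122.4 -23.8  46.4] [136.2 148.1  50.3] [129.4  63. ] [ 14.9 180.5] 0.21
tab jig 3626 [-9.1 94.2 70.3] [  9.3 222.4  77. ] [  0.8 160.4] [133.   19.6] 89.45
tab tool 3626 [ 118.7 -155.4   37.6] [137.1 -27.2  44.3] [128.7 -93.5] [ 19.6 133. ] 0.7
bed jig 13036 [ -42.2 -107.2   10.9] [ 32.5 115.3  14.5] [-4.5  2.6] [229.6  76. ] 89.87
bed tool 13036 [ 85.5 -48.4 100.1] [160.1 174.1 103.7] [123.   64.4] [ 76.  229.6] 0.28
a.png
b.png
c.png
d.png
e.png
held88.png
held99.png
w.png
```

Call:
{"api": "step_arm", "payload": {"linear": [[0, 0, 25], [0, -0.4, 50], [0, -0.4, 70], [0, -0.4, 75.5], [10, -0.4, 75.5], [20, -0.4, 75.5], [30, -0.4, 75.5], [30, -0.4, 75.5]], "twist": [0, 0, 0, 0, 0, 0, 0, 0]}}

```text
clock: 10.8
tool_pos: [468.6, -97.7, 40.0]
tool_rot: [[0.977, -0.212, 0.003], [-0.212, -0.977, -0.001], [0.003, 0.001, -1.0]]
force: [-0.3, 0.7, -1.9]
gripper_width: 11.3
gripper_force: 44.1
```

Call:
{"api": "step_arm", "payload": {"linear": [[0, 0, 0], [0, 0, 0]], "twist": [0, 0]}}

```text
clock: 11.0
tool_pos: [466.4, -96.9, 39.5]
tool_rot: [[0.977, -0.212, -0.0], [-0.212, -0.977, 0.0], [-0.0, -0.0, -1.0]]
force: [0.3, 0.3, -0.2]
gripper_width: 11.1
gripper_force: 44.1
```

```bash
python3 held.py; python3 - <<'E'
from h import *
import glob
a=sorted(glob.glob('pics/held*.png'),key=lambda f:int(f[9:-4]))[-1]
snap('scene','s2.png');b=cv2.imread('pics/s2.png')
cv2.imwrite('pics/f.png',cv2.hconcat([cv2.resize(cv2.imread(a),(400,300)),cv2.resize(b[180:285,300:440],(400,300),interpolation=2)]))
E
```

```text
t 11.0 tcp [466.4 -96.9  39.5] jig [-97.7  66.3  39.5] yaw -12.24 F jig [ 0.3  0.4 -0.2] w 11.1 44.1 q6 1.33
n 2595 xmax 67.99024338253335
20 215 y -4.9 2.9 med -1.2 z top [-20.6 -19.8 -19.1]
25 236 y -4.9 2.9 med -0.8 z top [-20.5 -19.7 -19. ]
30 239 y -4.8 2.8 med -1.2 z top [-20.5 -19.7 -19. ]
35 248 y -4.8 2.8 med -0.8 z top [-20.4 -19.9 -19. ]
40 254 y -4.7 2.7 med -1.0 z top [-20.5 -19.8 -19. ]
45 266 y -4.7 3.1 med -0.8 z top [-20.6 -19.8 -19. ]
50 279 y -4.7 3.1 med -0.8 z top [-20.6 -19.7 -19. ]
55 283 y -4.6 3.0 med -0.8 z top [-20.5 -19.7 -19. ]
60 291 y -4.6 3.0 med -0.8 z top [-20.6 -19.8 -19. ]
65 256 y -4.5 2.9 med -0.8 z top [-20.2 -19.2 -18.4]
70 28 y -3.4 1.8 med -0.8 z top [-18.5 -18.2 -17.6]
```

View pics/f.png

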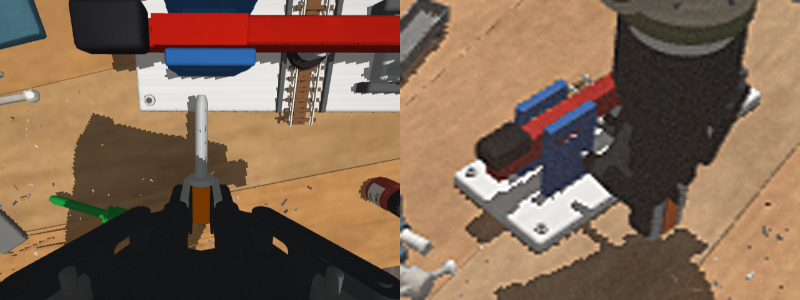

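The wrist view shows the pin nose at (202,97), in line with the near cheek at (165–255, 60) and slightly to the tab side, as intended. The bar is down. I'll advance gently.

Call:
{"api": "step_arm", "payload": {"linear": [[4, 0, 0], [8, 0, 0], [12, 0, 0], [15, 0, 0], [18, 0, 0], [20, 0, 0], [21, 0, 0], [21, 0, 0]], "twist": [0, 0, 0, 0, 0, 0, 0, 0]}}

```text
clock: 11.9
tool_pos: [487.2, -101.5, 39.3]
tool_rot: [[0.977, -0.212, -0.0], [-0.212, -0.977, -0.0], [-0.0, 0.0, -1.0]]
force: [-0.6, -0.6, -1.3]
gripper_width: 10.9
gripper_force: 44.1
```

Call:
{"api": "step_arm", "payload": {"linear": [[1, 0, 0], [2, 0, 0], [3, 0, 0], [4, 0, 0], [4, 0, 0]], "twist": [0, 0, 0, 0, 0]}}

```text
clock: 12.4
tool_pos: [491.2, -102.4, 39.3]
tool_rot: [[0.977, -0.212, 0.0], [-0.212, -0.977, -0.0], [0.0, 0.0, -1.0]]
force: [0.1, -0.1, 0.4]
gripper_width: 11.5
gripper_force: 44.1
```

```bash
python3 - <<'E'
from h import *
st()
E
```

```text
t 12.4 tcp [ 491.2 -102.4   39.3] jig [-72.3  66.2  39.3] yaw -12.24 F jig [ 0.1 -0.   0.4] w 11.5 44.1 q6 1.34
```

Call:
{"api": "step_arm", "payload": {"linear": [[1, 0, 0], [2, 0, 0], [3, 0, 0], [4, 0, 0], [5, 0, 0], [6, 0, 0], [6, 0, 0]], "twist": [0, 0, 0, 0, 0, 0, 0]}}

```text
clock: 13.1
tool_pos: [497.1, -103.7, 39.3]
tool_rot: [[0.977, -0.212, 0.0], [-0.212, -0.977, -0.0], [0.0, 0.0, -1.0]]
force: [-0.2, 0.6, -0.8]
gripper_width: 11.0
gripper_force: 44.1
```

```bash
python3 - <<'E'
from h import *
st()
E
```

```text
t 13.1 tcp [ 497.1 -103.7   39.3] jig [-66.3  66.2  39.3] yaw -12.24 F jig [-0.3  0.6 -0.8] w 11.0 44.1 q6 1.35
```

The nose is inside the eye with no force, so I'll continue.

Call:
{"api": "step_arm", "payload": {"linear": [[3, 0, 0], [6, 0, 0], [9, 0, 0], [12, 0, 0], [15, 0, 0], [18, 0, 0], [21, 0, 0], [21, 0, 0]], "twist": [0, 0, 0, 0, 0, 0, 0, 0]}}

```text
clock: 13.9
tool_pos: [517.9, -108.2, 39.3]
tool_rot: [[0.977, -0.212, 0.0], [-0.212, -0.977, -0.0], [0.0, 0.0, -1.0]]
force: [0.5, 0.2, -1.2]
gripper_width: 11.4
gripper_force: 44.1
```

Call:
{"api": "step_arm", "payload": {"linear": [[2, 0, 0], [4, 0, 0], [6, 0, 0], [7, 0, 0], [8, 0, 0], [8, 0, 0]], "twist": [0, 0, 0, 0, 0, 0]}}

```text
clock: 14.5
tool_pos: [525.4, -109.8, 39.3]
tool_rot: [[0.977, -0.212, 0.0], [-0.212, -0.977, 0.0], [0.0, -0.0, -1.0]]
force: [0.1, 0.4, -0.0]
gripper_width: 11.3
gripper_force: 44.1
```

```bash
python3 - <<'E'
from h import *
st()
E
```

```text
t 14.5 tcp [ 525.4 -109.8   39.3] jig [-37.4  66.2  39.3] yaw -12.25 F jig [-0.   0.4 -0. ] w 11.3 44.1 q6 1.36
```

Call:
{"api": "step_arm", "payload": {"linear": [[1, 0, 0], [2, 0, 0], [3, 0, 0], [4, 0, 0], [4, 0, 0]], "twist": [0, 0, 0, 0, 0]}}

```text
clock: 15.0
tool_pos: [529.4, -110.7, 39.3]
tool_rot: [[0.977, -0.212, 0.0], [-0.212, -0.977, -0.0], [0.0, 0.0, -1.0]]
force: [-0.0, 0.3, -1.5]
gripper_width: 11.1
gripper_force: 44.1
```

```bash
python3 - <<'E'
from h import *
st()
E
```

```text
t 15.0 tcp [ 529.4 -110.7   39.3] jig [-33.3  66.2  39.3] yaw -12.24 F jig [-0.1  0.3 -1.5] w 11.1 44.1 q6 1.36
```

Call:
{"api": "step_arm", "payload": {"linear": [[1, 0, 0], [1.5, 0, 0], [2, 0, 0], [2.5, 0, 0], [2.5, 0, 0]], "twist": [0, 0, 0, 0, 0]}}

```text
clock: 15.5
tool_pos: [530.6, -110.9, 39.1]
tool_rot: [[0.977, -0.212, -0.003], [-0.212, -0.977, 0.001], [-0.003, -0.0, -1.0]]
force: [-5.7, 0.2, 2.0]
gripper_width: 11.4
gripper_force: 44.4
```

```bash
python3 - <<'E'
from h import *
st();snap('wrist','g.png')
E
```

```text
t 15.5 tcp [ 530.6 -110.9   39.1] jig [-32.   66.3  39.1] yaw -12.24 F jig [-5.6 -1.   2. ] w 11.4 44.4 q6 1.36
```

View pics/g.png

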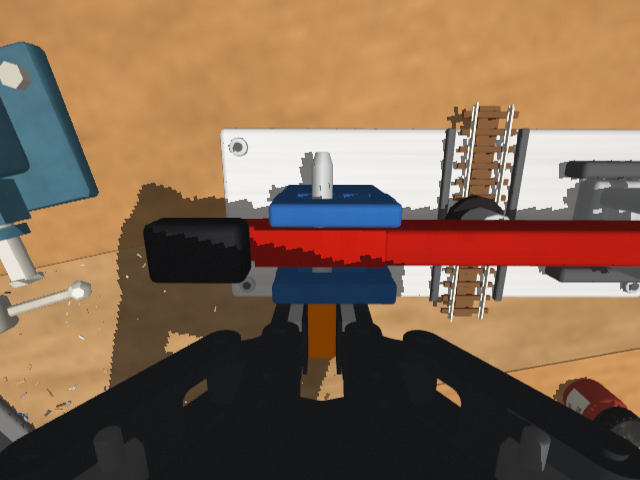

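The pin is through, with its nose beyond the far cheek at (322,165), and the collar meets the fork at 5.7 N. I'll seat it a little firmer and release.

Call:
{"api": "step_arm", "payload": {"linear": [[0.7, 0, 0], [1.5, 0, 0], [1.5, 0, 0], [1.5, 0, 0]], "twist": [0, 0, 0, 0]}}

```text
clock: 15.95
tool_pos: [530.7, -110.8, 38.9]
tool_rot: [[0.977, -0.212, -0.006], [-0.212, -0.977, 0.002], [-0.006, -0.0, -1.0]]
force: [-11.4, 1.1, 5.1]
gripper_width: 11.3
gripper_force: 44.8
```

Call:
{"api": "step_arm", "payload": {"linear": [[-1, 0, 0], [-1, 0, 0], [-1, 0, 0], [-1, 0, 0], [-1, 0, 0], [-1, 0, 0]], "twist": [0, 0, 0, 0, 0, 0], "claw": 0.35}}

```text
clock: 16.55
tool_pos: [532.2, -111.3, 39.3]
tool_rot: [[0.977, -0.212, 0.0], [-0.212, -0.977, -0.0], [0.0, 0.0, -1.0]]
force: [-0.6, 0.5, -0.7]
gripper_width: 29.8
gripper_force: 0.0
```

Call:
{"api": "step_arm", "payload": {"linear": [[0, 0, -10], [0, 0, -30], [0, 0, -60], [-10, 0, -95], [-30, 0, -120], [-60, 0, -120], [-80, 0, -120], [-80, 0, -120]], "twist": [0, 0, 0, 0, 0, 0, 0, 0]}}

```text
clock: 17.35
tool_pos: [452.3, -93.6, 160.3]
tool_rot: [[0.977, -0.212, 0.0], [-0.212, -0.977, -0.0], [0.0, 0.0, -1.0]]
force: [0.9, 1.1, -0.9]
gripper_width: 29.9
gripper_force: 0.0
```

Call:
{"api": "step_arm", "payload": {"linear": [[0, 0, 0], [0, 0, 0], [0, 0, 0]], "twist": [0, 0, 0]}}

```text
clock: 17.65
tool_pos: [454.7, -94.6, 159.2]
tool_rot: [[0.977, -0.212, 0.0], [-0.212, -0.977, -0.0], [0.0, -0.0, -1.0]]
force: [-0.4, -0.1, 0.0]
gripper_width: 29.7
gripper_force: 0.0
```

```bash
python3 - <<'E'
from h import *
st();a=snap('wrist')[0];b=snap('scene')[0]
im,P,C,K=snap('wrist');im=im.astype(int);j=jig(P)
n=(im.min(-1)>90)&(np.ptp(im,axis=-1)<40)&(abs(j[...,1]-66)<9)&(j[...,0]>16)&(abs(j[...,2]-57)<6);q=j[n]
print('nose',n.sum(),q.min(0),q.max(0))
g=(im[...,0]>im[...,2]*2)&(im[...,1]>im[...,2]*1.3)&(abs(j[...,1]-66)<14)&(j[...,0]<-15)&(j[...,2]>45);q=j[g];print('grip',g.sum(),np.percentile(q,[1,99],axis=0))
bl=(im[...,2]>im[...,0]+30)&(j[...,2]>70)&(abs(j[...,1]-60)<30);q=j[bl];print('fork',np.percentile(q,[1,99],axis=0))
r=(im[...,0]>im[...,1]+90)&(abs(j[...,0])<10)&(j[...,2]>40);q=j[r];print('bar',np.polyfit(q[:,1],q[:,2],1))
cv2.imwrite('pics/i.png',cv2.hconcat([cv2.resize(a[...,::-1],(400,300)),cv2.resize(b[180:300,290:450,::-1],(400,300),interpolation=2)]))
E
```

```text
t 17.65 tcp [454.7 -94.6 159.2] jig [-109.7   66.1  159.2] yaw -12.24 F jig [-0.3 -0.2  0. ] w 29.7 0.0 q6 1.32
nose 118 [23.64624918 62.25906531 58.36430756] [33.58396487 70.09377205 62.95710887]
grip 678 [[-117.90622782   52.21338175   51.45344009]
 [ -22.69366883   75.29144771  160.06885041]]
fork [[-16.14535064  41.62261941  70.49467085]
 [ 19.19991264  84.04803247  77.25379407]]
bar [-2.24984940e-03  6.64632274e+01]
```

View pics/i.png

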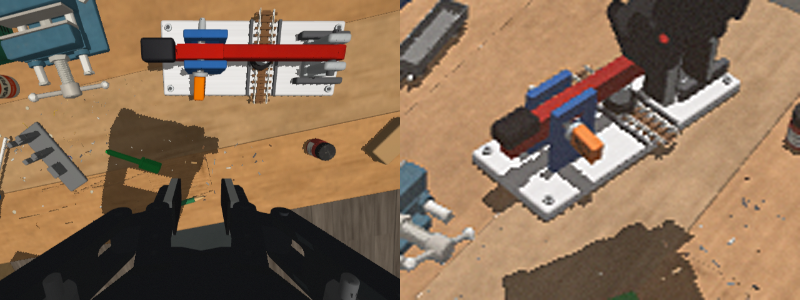

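```bash
python3 - <<'E'
from h import *
for c in ('wrist',):
    im,P,C,K=snap(c);im=im.astype(int);j=jig(P)
    m=np.isfinite(j[...,0])&(abs(j[...,1]-66)<3)&(abs(j[...,0])<60)&(j[...,2]>30)
    q=j[m];
    for x in np.arange(-52,-12,1.5):
        k=(abs(q[:,0]-x)<.75)
        if k.any(): print(x,k.sum(),'z',np.percentile(q[k,2],[50,95]).round(1),'rgb',im[m][k].mean(0).round())
    for x in np.arange(16,42,1.5):
        k=(abs(q[:,0]-x)<.75)
        if k.any(): print(x,k.sum(),'z',np.percentile(q[k,2],[50,95]).round(1),'rgb',im[m][k].mean(0).round())
a=snapshot('wrist')['image'][130:190,260:380,::-1] if 0 else im[10:170,250:410,::-1].astype(np.uint8)
cv2.imwrite('pics/k.png',cv2.resize(a,(600,600),interpolation=2))
E
```

```text
-49.0 2 z [55.4 55.5] rgb [162. 108.  60.]
-47.5 18 z [57.7 58.7] rgb [199. 106.  19.]
-46.0 16 z [57.8 58.8] rgb [221. 113.   5.]
-44.5 16 z [58.2 59.6] rgb [221. 111.   1.]
-43.0 18 z [58.4 59.3] rgb [210. 106.   3.]
-41.5 18 z [58.  59.3] rgb [206. 105.   5.]
-40.0 25 z [58.6 60.2] rgb [215. 109.   4.]
-38.5 19 z [59.1 60.2] rgb [205. 106.   7.]
-37.0 18 z [59.2 60.3] rgb [215. 109.   4.]
-35.5 18 z [59.5 60.3] rgb [214. 110.   3.]
-34.0 24 z [59.8 60.9] rgb [222. 113.   2.]
-32.5 21 z [60.3 61.1] rgb [215. 109.   2.]
-31.0 18 z [60.1 61.3] rgb [221. 113.   1.]
-29.5 18 z [60.6 61.8] rgb [230. 118.   0.]
-28.0 26 z [60.6 61.9] rgb [224. 115.   0.]
-26.5 18 z [61.3 62.3] rgb [224. 115.   0.]
-25.0 19 z [61.4 62.4] rgb [224. 115.   0.]
-23.5 18 z [60.8 62.3] rgb [211. 103.   0.]
-22.0 26 z [59.9 61.3] rgb [162. 140. 124.]
-20.5 19 z [60.5 61.7] rgb [180. 182. 181.]
-19.0 17 z [60.4 61.6] rgb [167. 170. 168.]
-17.5 17 z [56.1 57.4] rgb [128. 130. 128.]
-16.0 52 z [68.9 75.8] rgb [56. 71. 90.]
-14.5 33 z [75.6 76.5] rgb [ 42.  91. 149.]
-13.0 19 z [75.5 76.4] rgb [ 46. 102. 169.]
16.0 29 z [75.9 76.9] rgb [ 45. 102. 168.]
17.5 25 z [76.  77.1] rgb [ 45. 100. 167.]
19.0 23 z [75.6 76. ] rgb [ 51.  99. 158.]
20.5 5 z [73.7 74.3] rgb [ 85. 112. 149.]
23.5 14 z [63.  63.4] rgb [158. 164. 168.]
25.0 29 z [63.1 64.3] rgb [168. 170. 168.]
26.5 26 z [63.4 64.6] rgb [169. 171. 169.]
28.0 25 z [63.2 64.4] rgb [168. 170. 168.]
29.5 27 z [63.5 64.9] rgb [169. 171. 170.]
31.0 24 z [63.  64.7] rgb [156. 158. 156.]
32.5 18 z [62.5 63.5] rgb [159. 158. 154.]
34.0 5 z [61.7 62.1] rgb [161. 157. 150.]
```

View pics/k.png

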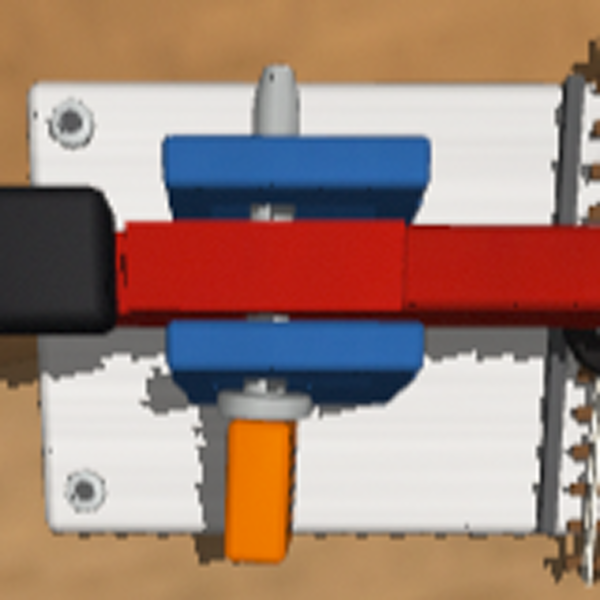

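The pin is locked through both cheeks and the eye. After release the grip sagged within the eye's play, leaving a small gap at the top of the collar. I'll give the rear of the grip a gentle push with shut fingers to make sure it is home.

Call:
{"api": "step_arm", "payload": {"linear": [[0, 0, 0], [0, 0, 40], [0, 0, 80], [0, 0, 112], [10, 0, 112], [25, 0, 112], [40, 0, 112], [43, 0, 112]], "twist": [0, 0, 0, 0, 0, 0, 0, 0], "claw": 0}}

```text
clock: 18.65
tool_pos: [498.6, -104.3, 49.0]
tool_rot: [[0.977, -0.212, 0.004], [-0.212, -0.977, -0.002], [0.004, 0.001, -1.0]]
force: [0.7, -0.6, 0.6]
gripper_width: -0.3
gripper_force: 0.0
```

Call:
{"api": "step_arm", "payload": {"linear": [[1, 0, 0], [2, 0, 0], [3, 0, 0], [4, 0, 0], [5, 0, 0], [6, 0, 0], [6, 0, 0]], "twist": [0, 0, 0, 0, 0, 0, 0]}}

```text
clock: 19.35
tool_pos: [501.9, -104.7, 47.3]
tool_rot: [[0.977, -0.212, 0.0], [-0.212, -0.977, -0.0], [0.0, 0.0, -1.0]]
force: [0.3, 0.1, -0.1]
gripper_width: -0.1
gripper_force: 0.0
```

```bash
python3 - <<'E'
from h import *
st()
E
```

```text
t 19.35 tcp [ 501.9 -104.7   47.3] jig [-61.4  66.2  47.3] yaw -12.24 F jig [ 0.3  0.2 -0.1] w -0.1 0.0 q6 1.35
```

Call:
{"api": "step_arm", "payload": {"linear": [[1, 0, 0], [2, 0, 0], [3, 0, 0], [4, 0, 0], [4, 0, 0]], "twist": [0, 0, 0, 0, 0]}}

```text
clock: 19.85
tool_pos: [504.8, -105.2, 47.1]
tool_rot: [[0.977, -0.212, -0.003], [-0.212, -0.977, 0.001], [-0.003, -0.0, -1.0]]
force: [-5.2, 1.4, 0.9]
gripper_width: -0.0
gripper_force: 2.4
```

```bash
python3 - <<'E'
from h import *
st()
E
```

```text
t 19.85 tcp [ 504.8 -105.2   47.1] jig [-58.5  66.4  47.1] yaw -12.23 F jig [-5.4  0.3  0.9] w -0.0 2.4 q6 1.35
```

Call:
{"api": "step_arm", "payload": {"linear": [[1, 0, 0], [2, 0, 0], [2, 0, 0], [0, 0, 0], [-10, 0, 0], [-40, 0, -10], [-45, 0, -60], [-45, 0, -110]], "twist": [0, 0, 0, 0, 0, 0, 0, 0]}}

```text
clock: 20.65
tool_pos: [460.0, -95.3, 157.8]
tool_rot: [[0.977, -0.212, -0.003], [-0.212, -0.977, 0.001], [-0.003, -0.001, -1.0]]
force: [1.2, -0.3, -0.0]
gripper_width: 0.2
gripper_force: 0.0
```

Call:
{"api": "step_arm", "payload": {"linear": [[0, 0, 0], [0, 0, 0], [0, 0, 0]], "twist": [0, 0, 0]}}

```text
clock: 20.95
tool_pos: [461.2, -95.7, 156.1]
tool_rot: [[0.977, -0.212, -0.002], [-0.212, -0.977, 0.001], [-0.002, -0.001, -1.0]]
force: [-0.6, 0.1, -0.9]
gripper_width: 0.1
gripper_force: 0.0
```

```bash
python3 - <<'E'
from h import *
st();im,P,C,K=snap('wrist');im=im.astype(int);j=jig(P)
m=np.isfinite(j[...,0])&(abs(j[...,1]-66)<3)&(abs(j[...,0])<60)&(j[...,2]>30);q=j[m];c=im[m]
for x in list(np.arange(-50,-14,2))+list(np.arange(19,37,1.5)):
    k=abs(q[:,0]-x)<.75
    if k.any(): print(x,k.sum(),np.median(q[k,2]).round(1),c[k].mean(0).round())
r=(im[...,0]>im[...,1]+90)&(abs(j[...,0])<10)&(j[...,2]>55);q=j[r];print('bar',np.polyfit(q[:,1],q[:,2],1))
i2,P2,_,_=snap('top');print('jar',np.nanmean(P2[318:327,410:420],axis=(0,1)),'wagon',P2[190,372],'glue',P2[246,239])
E
```

```text
t 20.95 tcp [461.2 -95.7 156.1] jig [-103.1   66.3  156.1] yaw -12.25 F jig [-0.6 -0.  -0.9] w 0.1 0.0 q6 1.33
-48 11 57.3 [177. 103.  35.]
-46 14 57.8 [225. 114.   3.]
-44 23 58.2 [218. 110.   2.]
-42 18 58.4 [201. 102.   2.]
-40 16 59.1 [214. 108.   3.]
-38 16 58.9 [214. 110.   3.]
-36 16 59.7 [222. 113.   2.]
-34 16 59.9 [223. 113.   0.]
-32 16 60.3 [223. 114.   0.]
-30 15 60.3 [227. 116.   0.]
-28 17 60.9 [230. 118.   0.]
-26 21 61.6 [230. 118.   0.]
-24 22 61.2 [220. 110.   0.]
-22 23 60.2 [164. 146. 133.]
-20 22 60.5 [184. 186. 184.]
-18 14 56.4 [132. 133. 132.]
-16 45 67.5 [52. 68. 88.]
19.0 20 75.9 [ 44.  98. 162.]
22.0 6 63.1 [ 87. 110. 142.]
23.5 26 62.4 [150. 157. 162.]
25.0 27 62.7 [166. 168. 166.]
26.5 27 63.1 [170. 172. 170.]
28.0 27 63.4 [170. 173. 171.]
29.5 25 63.1 [170. 172. 170.]
31.0 25 62.8 [164. 166. 165.]
32.5 23 62.8 [161. 162. 160.]
34.0 4 62.5 [170. 167. 160.]
bar [-1.73386975e-03  6.64594057e+01]
jar [ 411.14602381 -256.56814334   30.17110575] wagon [ 727.10724174 -168.28643804   10.88588137] glue [580.32725906 141.52739652  63.75958508]
```

The push moved nothing: the collar's lower edge already rests on the fork. The bar is level, the bystanders haven't moved and the robot is clear.

```bash
python3 -c "
from workcell import *
print(job_done())"
```

```text
the job is handed in; nothing more can be done
None
```

I pressed the clamp bar down to its stop, pushed the lock pin home through the fork and eye, and let go of it. After release the pin sags slightly in the eye's play, so the collar rests on the fork at its lower edge with about a 2 mm gap at the top. The jar, glue bottle and wagon stayed put, and the job is handed in at about 21 s of the 64 s allowed (no verdict came back).

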